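# Complete the vial rack and hold it square on the code reader

## Task

Take the green-capped control vial out of the red rack and stand it in the white-framed last place of the yellow rack, right down on the floor of that place. Then set the yellow rack flat on the code reader's window with its cut corner in the corner of the two metal fences, slide it snug and square against both fences, and keep it pressed against both: the job finishes while you are still holding it there, do not let go. Keep the vial and the yellow rack upright, and leave everything else where it stands.

Things in the scene. Friction and masses are not known exactly. Their poses are not given: they have to be found in the camera images.
- rack: yellow 24-place vial rack, loose, 0.25 kg: straight block 66 mm (its x) by 98 mm (y) by 36 mm high. Origin: centre of underside, z up. The vertical edge at +x +y is cut off (6 mm chamfer, white dot by it). The 4 columns towards +y hold 16 white-capped vials fixed in it, 15 mm above its top; the 2 columns towards -y are empty. Grip it across the 66 mm; it starts on the bench
- rack_corner (a point): the point on the yellow rack's underside where its two sides would meet if the corner were not cut: at +33, +49, 0 mm in the rack's frame
- last_place (a point): floor centre of the white-framed empty place of the yellow rack, the far end of the diagonal from the cut corner: at -24, -40, +3 mm in the rack's frame. A square well 14.4 mm wide, 33 mm deep (the rack's top is 33 mm above this point). All other places of this column and of the next are empty
- vial: control vial, loose, 12 g: 12 mm in diameter, 48 mm tall, clear body tapering to 8 mm over the lowest 5 mm, green cap (top 13 mm). Origin: centre of underside, z along it. It starts standing in the red rack, 15 mm of it above that rack's top; no other vial centre within 30 mm; the places beside it across the rack's short side are empty
- red_rack: red rack in which the vial starts, loose, 0.45 kg, same shape as the yellow one (66 mm along x, 98 mm along y, 36 mm high), nine white-capped vials fixed in the three columns towards +y. Origin: centre of underside. The control vial starts at +8, -24 mm in its frame, 3 mm above the underside. To be left where it is
- reader: code reader, fixed: white housing 210 mm (x) by 190 mm (y), sloped blue control panel at the -x side; flat grey deck with a dark window, 80 mm above the bench, from x -34 to +100, y -92 to +92 mm of its frame. Origin: centre of underside. The deck is smooth (friction about 0.25). Two aluminium fences, 8 mm high, 12 mm wide, on the deck form an inner corner at its +x +y side
- reader_corner (a point): the inner corner of the two fences at deck level: at +75, +70, +80 mm in the reader's frame. The seated rack has its x and y axes along the reader's x and y axes and its rack_corner at this point
- far_fence: the fence across the +x side, fixed: its inner face is the plane x = +75 mm of the reader's frame, from y -44 to +70 mm. Origin at reader_corner, axes as the reader's. The rack's long +x side bears on it
- side_fence: the fence along the +y side, fixed: its inner face is the plane y = +70 mm of the reader's frame, from x +7 to +75 mm. Origin at reader_corner, axes as the reader's. The rack's short +y side bears on it
- tip_box: blue pipette-tip box with a clear lid, 82 by 120 by 67 mm, loose bystander; origin centre of underside
- blue_bin: open blue bin 90 by 130 by 60 mm, loose bystander; origin centre of underside
- marker: black marker pen with a blue cap lying on the bench, 130 mm long along its x, 17 mm high, loose bystander; origin on its underside
- timer: white bench timer 66 mm wide and 62 mm tall, loose bystander; origin centre of underside

How it is judged:
On the way, in this order (a step that is already met when the one before it is completed fails the run):
1. the control vial stands on the floor of the white-framed place of the yellow rack, let go, while the rack is still on the bench (horizontal distance between vial and last_place below 0.004 m and z of vial in the frame of last_place below 0.003 m and angle between vial's own z axis and vertical below 0.15 rad and contact force between vial and the fingers below 0.05 N and height (world z) of rack below 0.005 m), for 0.2 s.
2. the yellow rack stands flat on the reader's deck (z of rack_corner in the frame of reader_corner between -0.004 and 0.004 m and angle between rack's own z axis and vertical below 0.05 rad and horizontal distance between rack_corner and reader_corner below 0.06 m and contact force between rack and reader above 0.5 N), for 0.1 s.
At the end, for the whole second after the job is handed in: Rack flat on the deck, square within 0.04 rad, its corner within 5 mm of the fences' corner, at rest, touched by the fingers, pressing each fence with over 1 N through the last second; vial on the floor of the framed place (4 mm sideways, 3 mm high, tilt under 0.15 rad) (contact force between rack and far_fence above 1 N and contact force between rack and side_fence above 1 N and contact force between rack and the fingers above 0.5 N and distance between rack_corner and reader_corner below 0.005 m and angle between the x axis of rack and the x axis of reader, either way round below 0.04 rad and angle between rack's own z axis and vertical below 0.04 rad and linear speed of rack below 0.01 m/s and horizontal distance between vial and last_place below 0.004 m and z of vial in the frame of last_place below 0.003 m and angle between vial's own z axis and vertical below 0.15 rad); the arm keeps its last pose, push and grip.
It fails at once if the yellow rack is tipped by more than about 30 degrees (angle between rack's own z axis and vertical above 0.5 rad).
It fails at once if the control vial is tipped over (more than about 45 degrees) (angle between vial's own z axis and vertical above 0.8 rad).
It fails at once if the red rack is displaced by more than 30 mm (distance of red_rack from where it was at the start of the episode above 0.03 m).
It fails at once if a bystander (tip box, blue bin, marker or timer) is displaced by more than 30 mm (distance of any of tip_box, blue_bin, marker, timer from where it was at the start of the episode above 0.03 m).
It also fails if it takes over 61 s, if anything falls off the work surface, if the arm or the gripper's body presses on something with over 40 N, if the wrist force passes 120 N, or if a joint passes its speed limit or range.

## Robot

A 6-joint arm with a two-finger parallel gripper is mounted at the origin on the work surface. World frame = base frame: x ahead of the robot, y to its left, z up, the work surface at z = 0. Lengths are in m, angles in rad, forces in N, time in s.
With the tool pointing down it reaches from about 0.275 to 0.875 m from the base axis. Payload 12.5 kg.
Tool frame: the origin (TCP) lies on the centre line of the jaws, within the pads' length; the fingertips stand r.finger_overhang ahead of it and the grasp point (between the pads) lies 3 mm ahead of it (r.finger_overhang is the distance from the TCP to the fingertips, in m); z points along the fingers, y is the line along which they close (so a half turn about z gives the same grasp; the last joint's range is limited). The gripper opens to 85 mm and grips with 20 to 120 N. Pads are 22 mm wide; open, the fingers measure 114 mm over their backs; the gripper's body (76 mm by 85 mm) begins 54 mm behind the grasp point. The pads swing forward as they close: fully open they stand 13 mm farther back than shut.
Start: joints at [1.03, 0.351, 1.652, -0, 1.139, -0.085], TCP at [0.242, 0.494, 0.253] pointing down, gripper open.
Joint ranges: [-2.75, 2.75], [-0.79, 2.1], [0.01, 2.65], [-1.57, 4.71], [0.07, 3.14], [-2.87, 2.87]. Speed limits (rad/s): [2.22, 2.22, 2.79, 3.14, 3.14, 3.14].

## Interface

Orientations are given as a unit quaternion [x, y, z, w].
In Python, from cell import r, optics gives the robot as it stands. The module is installed in compiled form; this text tells all that it offers. Calls block until the motion is done:
- r.move_to(position, orientation): joint-space move of the TCP to a pose.
- r.move_linear(position, rot=None, vel=0.15): straight line of the TCP; rot=None keeps the orientation; vel is the mean speed in m/s.
- r.set_joints(angles): joint-space move.
- r.set_gripper(opening, squeeze=None): opening from 0.0 (shut) to 1.0 (fully open); squeeze is the grip in N (None keeps the last); returns when the fingers have stopped.
- r.sleep(seconds).
- r.inverse_kinematics(position, orientation): joint angles nearest the present ones, or None.
- optics.get_image(name): name is "scene" or "top" or "wrist"; returns a dict with "pixels" (384x512x3 uint8, red, green, blue), "depth" (384x512 float32, m along the optical axis (not along the pixel's ray), 0 where there is no reading), "fx", "fy", "cx", "cy" (pixels), "camera_from_world" (4x4, takes a point from world to camera coordinates); the wrist camera has in their place "mount" (4x4, takes a point from camera to tool coordinates, whose origin is the TCP and whose axes are the flange's). Camera axes: x right, y down, z forward; pixel columns grow to the right and rows downward; lengths in m; the calibration is good to about 2 mm. A picture is of the moment at which its call begins: read the wrist's pose just before it.
A pose or a line that the arm cannot do raises r.PlanningError and nothing moves.
- r.hand_in(): hands the job in; it is judged then, once.
Readings, each from a call of its own:
- r.current_t(): time.
- r.current_q(): joint angles.
- r.current_qvel(): joint speeds.
- r.current_effort(): joint torques, N m.
- r.current_tool_pos(): TCP position.
- r.current_ee_rot(): TCP orientation.
- r.current_contact_force(): force on the tool from outside, world axes, zero at the start.
- r.current_torque(): the same for the moment, N m.
- r.current_opening(): opening from 0.0 (shut) to 1.0 (fully open).
- r.current_finger_force(): force on a finger pad.
Only numpy, scipy, OpenCV 4.12 (cv2) and the standard library are available. Lean on these libraries where they do the work, as an engineer would, in place of code of your own. Each camera call takes 0.05 s, during which the arm holds its last target. There are 200 camera calls.

## Working session

There is one attempt and no reset: what is moved stays moved. The work goes in short steps, each a Python script; the robot and the scene stay as the last script left them, time stands still between calls to the robot, and variables do not carry over. Pictures are saved under pics/ and viewed, at most 10 in all, crops included, and the job is handed in when it is done.

```bash
mkdir -p pics
python3 - <<'E'
from cell import r, optics
import numpy as np, cv2, pickle
for n in ["scene","top"]:
    im=optics.get_image(n); pickle.dump(im,open(f"pics/{n}.pkl","wb"))
    cv2.imwrite(f"pics/{n}0.png",cv2.resize(im["pixels"][:,:,::-1],(784,588)) if 0 else im["pixels"][:,:,::-1])
    print(n,im["fx"],im["fy"],im["cx"],im["cy"]); print(np.round(im["camera_from_world"],3))
print(r.finger_overhang,r.current_ee_rot(),r.current_t())
E
```

```text
scene 471.2299172671639 471.2299172671639 254.3061202387194 190.49417113926546
[[ 0.887  0.462  0.016 -0.557]
 [ 0.391 -0.731 -0.559 -0.132]
 [-0.246  0.502 -0.829  1.738]
 [ 0.     0.     0.     1.   ]]
top 409.88415489819175 409.88415489819175 254.36132372647947 187.98521365315077
[[-0.123 -0.992 -0.005  0.114]
 [-0.969  0.121 -0.214  0.579]
 [ 0.213 -0.022 -0.977  1.125]
 [ 0.     0.     0.     1.   ]]
0.022 [ 2.25915335e-01  9.74146800e-01 -4.94603209e-04 -1.67021440e-04] 0.1
```

View pics/top0.png

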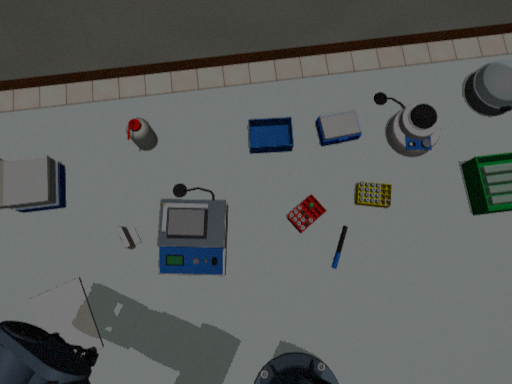

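View pics/scene0.png

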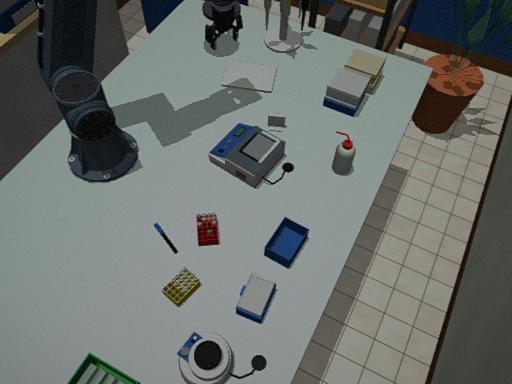

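The top view shows the yellow rack at (374,194), the red rack at (306,213) with the green cap near (312,206), and the reader at (193,237) with its panel towards the robot. Next I get rough positions from depth.

```bash
cat > h.py <<'E'
import numpy as np, cv2, pickle
from scipy.spatial.transform import Rotation as R
def cloud(im,T=None):
    """world points (HxWx3); T = world_from_camera"""
    if T is None: T=np.linalg.inv(im["camera_from_world"])
    d=im["depth"].astype(float); v,u=np.indices(d.shape)
    P=np.stack([(u-im["cx"])/im["fx"]*d,(v-im["cy"])/im["fy"]*d,d],-1)
    W=P@T[:3,:3].T+T[:3,3]; W[d<=0]=np.nan
    return W
def masks(im):
    h=cv2.cvtColor(im["pixels"],cv2.COLOR_RGB2HSV); H,S,V=[h[...,i].astype(int) for i in range(3)]
    return dict(yellow=(H>20)&(H<34)&(S>120)&(V>60),red=((H<8)|(H>172))&(S>140)&(V>60),green=(H>45)&(H<85)&(S>100)&(V>40))
def down(yaw):
    """tool down, jaw (tool y) line at world angle yaw"""
    y=np.array([np.cos(yaw),np.sin(yaw),0]); z=np.array([0,0,-1.]); x=np.cross(y,z)
    return R.from_matrix(np.stack([x,y,z],1)).as_quat()
def wrist(name):
    from cell import r,optics
    p=np.array(r.current_tool_pos()); q=r.current_ee_rot()
    im=optics.get_image("wrist"); T=np.eye(4); T[:3,:3]=R.from_quat(q).as_matrix(); T[:3,3]=p
    im["T"]=T@im["mount"]; pickle.dump(im,open(f"pics/{name}.pkl","wb")); cv2.imwrite(f"pics/{name}.png",im["pixels"][:,:,::-1])
    return im
E
python3 - <<'E'
from h import *
from cell import r
im=pickle.load(open("pics/top.pkl","rb")); W=cloud(im); m=masks(im)
box={'yellow':(350,175,400,215),'red':(280,190,330,240),'green':(300,195,325,215)}
for k,(a,b,c,d) in box.items():
    mm=np.zeros(W.shape[:2],bool); mm[b:d,a:c]=m[k][b:d,a:c]; P=W[mm]; P=P[np.isfinite(P[:,0])]
    (c0,s,a0)=cv2.minAreaRect(P[P[:,2]>.02][:,:2].astype(np.float32)*1000) if len(P) else (0,0,0)
    print(k,len(P),P.mean(0).round(3),np.percentile(P[:,2],[5,50,95]).round(3),np.round(c0),np.round(s),a0)
sub=W[190:280,150:235].reshape(-1,3); D=sub[(abs(sub[:,2]-.08)<.006)]
print('deck',len(D),cv2.minAreaRect(D[:,:2].astype(np.float32)*1000))
print(r.current_q())
print(np.round(wrist("w0")["mount"],3))
E
```

```text
yellow 298 [ 0.531 -0.31   0.03 ] [0.002 0.034 0.045] [ 535. -309.] [100.  65.] 77.81898498535156
red 429 [ 0.505 -0.106  0.024] [0.    0.032 0.039] [ 503. -101.] [64. 98.] 33.83934783935547
green 12 [ 0.522 -0.115  0.048] [0.041 0.049 0.053] [ 522. -115.] [9. 8.] 11.526782989501953
deck 2958 ((493.80535888671875, 231.03195190429688), (189.5519256591797, 166.53086853027344), 81.77637481689453)
[ 1.03042086e+00  3.51201141e-01  1.65235934e+00  1.51410129e-05
  1.13907617e+00 -8.46166225e-02]
[[ 0.    -0.947 -0.321  0.081]
 [ 1.     0.    -0.     0.   ]
 [ 0.    -0.321  0.947 -0.12 ]
 [ 0.     0.     0.     1.   ]]
```

Run:
```python
from h import *
from cell import r
d=np.deg2rad
for n,p,y in [("reader",[.53,.25,.27],-8),("yel",[.535,-.309,.2],-12),("red",[.51,-.105,.2],34)]:
    r.move_to(p,down(d(y))); im=wrist(n); print(n,r.current_t(),np.round(r.current_q(),2),im["fx"],im["cx"],im["cy"],np.round(im["T"][:3,3],3))
ims=[cv2.imread(f"pics/{n}.png") for n in("reader","yel","red")]
cv2.imwrite("pics/all.png",cv2.resize(np.vstack([np.hstack(ims[:2]),np.hstack([ims[2],ims[2]*0])]),(800,600)))
```

```text
reader 1.6083 [0.36 0.4  1.54 0.   1.21 0.5 ] 284.93075735526253 252.09514282146088 195.97255217172028 [0.542 0.332 0.39 ]
yel 3.6833 [-0.6   0.53  1.52  0.    1.1  -0.39] 284.93075735526253 252.09514282146088 195.97255217172028 [ 0.554 -0.228  0.32 ]
red 4.5667 [-0.29  0.36  1.78 -0.    1.   -0.88] 284.93075735526253 252.09514282146088 195.97255217172028 [ 0.466 -0.037  0.32 ]
```

View pics/all.png

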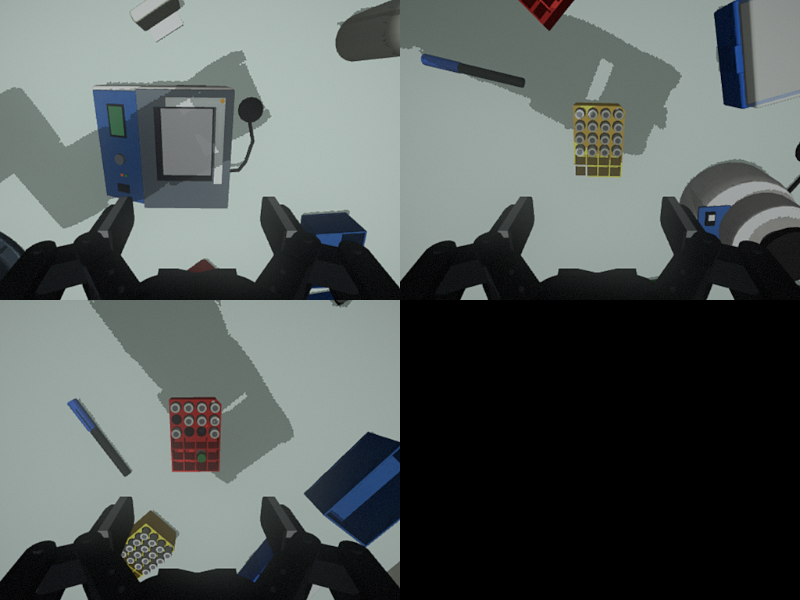

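The wrist views show the yellow rack upright in its image with the white-framed place lower left at (581,170), so yaw is about -12°. The red rack has the green cap at (201,457), and the reader's fence corner is upper right at about (222,98).

Run:
```python
from h import *
for n,k,c0 in [("yel","yellow",(.535,-.309)),("red","red",(.503,-.101))]:
    im=pickle.load(open(f"pics/{n}.pkl","rb")); W=cloud(im,im["T"]); m=masks(im)[k]
    near=np.hypot(W[...,0]-c0[0],W[...,1]-c0[1])<.07
    P=W[m&near&(abs(W[...,2]-.036)<.005)]
    ztop=np.median(P[:,2]); print(n,len(P),"z",np.percentile(P[:,2],[5,50,95]).round(4),cv2.minAreaRect((P[:,:2]*1000).astype(np.float32)))
    B=W[near&(W[...,2]<.01)]; print(" bench z",np.median(B[:,2]))
    g=masks(im)["green"]&near; print(" green",g.sum(),np.nanmedian(W[g],0) if g.any() else 0)
im=pickle.load(open("pics/red.pkl","rb")); W=cloud(im,im["T"]); g=masks(im)["green"]&(np.hypot(W[...,0]-.52,W[...,1]+.115)<.03)
P=W[g]; print(P[:,2].round(3)); T=P[P[:,2]>P[:,2].max()-.004]; print("cap",T.mean(0),cv2.minEnclosingCircle((T[:,:2]*1000).astype(np.float32)))
im=pickle.load(open("pics/reader.pkl","rb")); W=cloud(im,im["T"])
near=(abs(W[...,0]-.51)<.15)&(abs(W[...,1]-.25)<.16)
z=W[...,2]; h=np.histogram(z[near],np.arange(.07,.1,.002)); print(list(zip(h[1].round(3),h[0])))
a=cv2.resize(im["pixels"][90:280,100:320,::-1],None,fx=3.5,fy=3,interpolation=cv2.INTER_CUBIC)
cv2.imwrite("pics/rd.png",a)
```

```text
yel 1670 z [0.0337 0.0349 0.036 ] ((538.5140380859375, -308.33905029296875), (98.30339813232422, 65.13990783691406), 76.759033203125)
 bench z -0.001043495701402497
 green 0 0
red 1591 z [0.0337 0.0349 0.036 ] ((504.8929748535156, -100.10200500488281), (65.10690307617188, 97.68475341796875), 34.04201889038086)
 bench z -0.0009896788981434979
 green 67 [ 0.52508229 -0.11544472  0.05002861]
[0.05  0.05  0.05  0.05  0.049 0.049 0.05  0.05  0.05  0.05  0.051 0.05
 0.051 0.049 0.05  0.05  0.05  0.05  0.05  0.049 0.05  0.05  0.05  0.051
 0.05  0.049 0.05  0.049 0.05  0.05  0.05  0.051 0.05  0.051 0.048 0.051
 0.05  0.051 0.048 0.05  0.05  0.05  0.051 0.05  0.05  0.05  0.051 0.05
 0.051 0.049 0.05  0.049 0.05  0.05  0.049 0.05  0.05  0.05  0.05  0.051
 0.049 0.049 0.051 0.05  0.05  0.05  0.05 ]
cap [ 0.52511389 -0.11559307  0.0499449 ] ((525.2555541992188, -115.54612731933594), 5.213644981384277)
[(np.float64(0.07), np.int64(633)), (np.float64(0.072), np.int64(346)), (np.float64(0.074), np.int64(174)), (np.float64(0.076), np.int64(1093)), (np.float64(0.078), np.int64(13111)), (np.float64(0.08), np.int64(1520)), (np.float64(0.082), np.int64(20)), (np.float64(0.084), np.int64(214)), (np.float64(0.086), np.int64(1657)), (np.float64(0.088), np.int64(124)), (np.float64(0.09), np.int64(0)), (np.float64(0.092), np.int64(0)), (np.float64(0.094), np.int64(0)), (np.float64(0.096), np.int64(0))]
```

View pics/rd.png

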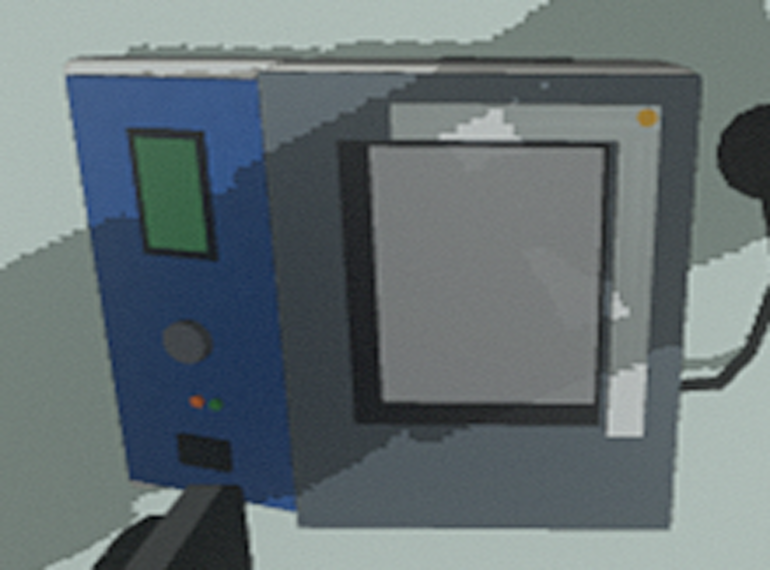

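The enlarged reader view shows the L of the fences, with its outer corner and the orange dot at (648,118). I'll fit it and measure the fingertip reach.

Run:
```python
from h import *
from cell import r
im=pickle.load(open("pics/reader.pkl","rb")); W=cloud(im,im["T"])
near=(abs(W[...,0]-.51)<.15)&(abs(W[...,1]-.25)<.16); z=W[...,2]
px=im["pixels"].astype(int); grey=(px.max(-1)-px.min(-1)<40)
D=W[near&(z>.076)&(z<.09)&grey]; (c,s,a)=rc=cv2.minAreaRect((D[:,:2]*1000).astype(np.float32)); print("deck",rc)
F=W[near&(z>.0845)&(z<.09)][:,:2]*1000
# L fit: yaw + inner corner, scored by template overlap
from scipy.optimize import differential_evolution as DE
def cost(p):
    t,x,y=p; q=(F-[x,y])@np.array([[np.cos(t),-np.sin(t)],[np.sin(t),np.cos(t)]])
    u,v=q.T
    d1=np.hypot(np.maximum(0,abs(u-6)-6),np.maximum(0,abs(v+51)-63)); d2=np.hypot(np.maximum(0,abs(u+28)-40),np.maximum(0,abs(v-6)-6))
    return np.minimum(np.minimum(d1,d2),4).mean()
o=DE(cost,[(-.35,.1),(520,620),(230,350)],seed=1,popsize=25); print("fence",len(F),np.rad2deg(o.x[0]),o.x[1:],o.fun)
t,x,y=o.x; q=(F-[x,y])@np.array([[np.cos(t),-np.sin(t)],[np.sin(t),np.cos(t)]])
print("far u",np.percentile(q[(q[:,1]<-10)],[1,5,50,95,99],axis=0).round(1).tolist()); print("side",np.percentile(q[(q[:,0]<-10)],[1,5,50,95,99],axis=0).round(1).tolist())
for op in(.35,.14):
    r.set_gripper(op,30); im=wrist(f"f{op}"); Wt=cloud(im,im["mount"])
    f=(abs(Wt[...,0])<.012)&(abs(Wt[...,1])<.05)&(Wt[...,2]<.06); P=Wt[f]; print(op,r.current_opening(),len(P),P[:,2].max() if len(P) else 0, [P[s*P[:,1]>0][:,1].min() if s>0 else P[P[:,1]<0][:,1].max() for s in(1,-1)])
print(r.current_t())
```

```text
deck ((511.1657409667969, 230.4179229736328), (185.53041076660156, 134.17735290527344), 81.74472045898438)
fence 1989 -8.29372808346263 [562.64347527 292.83620701] 0.0004102533809343576
far u [[0.0, -112.6], [0.5, -108.2], [6.0, -58.2], [11.4, -14.8], [11.9, -10.8]]
side [[-67.4, 0.4], [-65.3, 0.6], [-39.4, 6.2], [-12.5, 11.7], [-10.4, 11.8]]
0.35 0.34775403268703614 20688 0.02270811498300282 [np.float64(7.421993283149113e-05), np.float64(-0.00010163099078870468)]
0.14 0.1388570501105063 22351 0.02385137828509104 [np.float64(8.264115170252494e-05), np.float64(-9.086594601680242e-05)]
5.5583
```

Run:
```python
from h import *
from cell import r
y=np.deg2rad(34.04); x0=[.5251,-.1155]
r.set_gripper(.35,20)
r.move_to([*x0,.10],down(y)); r.move_linear([*x0,.062],vel=.06); print("F",np.round(r.current_contact_force(),2))
r.set_gripper(0,20); print("open",r.current_opening(),r.current_finger_force(),np.round(r.current_contact_force(),2),np.round(r.current_tool_pos(),4))
r.move_linear([*x0,.15],vel=.08)
im=wrist("held"); W=cloud(im,im["mount"]); g=masks(im)["green"]&(abs(W[...,1])<.03)&(np.hypot(W[...,0],W[...,1])<.04)&(abs(W[...,2])<.08)
P=W[g]; print(g.sum(),np.median(P,0),np.ptp(P,axis=0),r.current_opening(),r.current_t())
v,u=np.nonzero(g); print(u.min(),u.max(),v.min(),v.max())
cv2.imwrite("pics/heldc.png",cv2.resize(im["pixels"][150:384,130:380,::-1],None,fx=2.4,fy=2.4))
```

```text
F [-0.56 -0.45 -0.12]
open 0.1269623522780969 19.503356516361237 [-0.09  0.15  2.61] [ 0.5253 -0.1156  0.0623]
297 [3.16832571e-05 6.71167331e-04 1.23720475e-02] [0.01158987 0.01015184 0.00280637] 0.12489827962469956 8.7417
243 262 253 270
```

View pics/heldc.png

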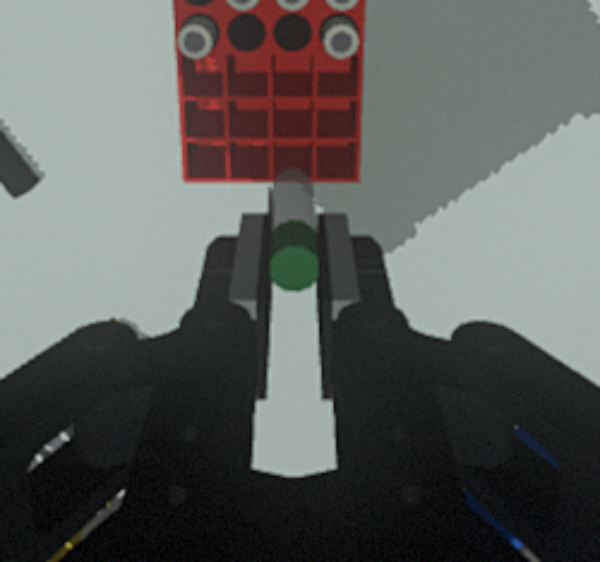

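The held view shows the vial upright between the pads, cap top at crop (294,268), 11 mm ahead of the TCP as expected. I'll insert it next.

Run:
```python
from h import *
from cell import r
a=np.deg2rad(-13.24); c,s=np.cos(a),np.sin(a); Rm=np.array([[c,-s],[s,c]])
p=np.array([.5385,-.3083])+Rm@[-.024-.0007,-.040]; print(p)
r.move_to([*p,.15],down(a)); r.move_linear([*p,.100],vel=.1)
for z in np.arange(.096,.0620,-.006).tolist()+[.0625]:
    r.move_linear([*p,z],vel=.06); f=r.current_contact_force(); print(round(z,3),np.round(f,2))
    if abs(f[2])>6 : print("stop");break
print(r.current_t(),np.round(r.current_tool_pos(),4))
im=wrist("ins"); W=cloud(im,im["mount"]); g=masks(im)["green"]&(np.hypot(W[...,0],W[...,1])<.04)&(abs(W[...,2])<.08); print(g.sum(),np.median(W[g],0))
cv2.imwrite("pics/insc.png",cv2.resize(im["pixels"][130:384,130:380,::-1],None,fx=2.3,fy=2.3))
```

```text
[ 0.50529532 -0.34157972]
0.096 [-0.1   0.77 -0.38]
0.09 [-0.46 -0.1  -0.77]
0.084 [-0.15 -0.76 -0.87]
0.078 [-0.01 -1.36 -0.04]
0.072 [ 0.83  0.84 -0.13]
0.066 [-0.87  0.98  0.86]
0.062 [ 0.38 -0.4  -0.41]
12.05 [ 0.5053 -0.3416  0.0625]
310 [0.00111896 0.00127333 0.01243557]
```

View pics/insc.png

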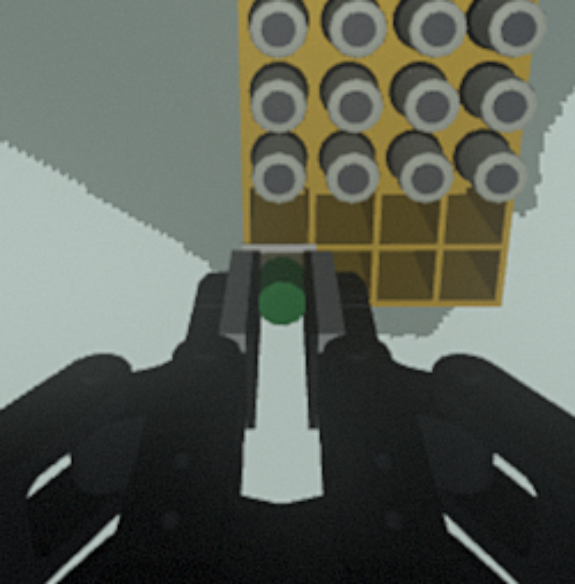

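The vial is inside the framed place (cap at crop (282,302)) with no contact force, so I release, re-measure the rack and check the vial.

Run:
```python
from h import *
from cell import r
a=np.deg2rad(-13.24)
p=np.array(r.current_tool_pos()); r.set_gripper(.35,20); r.sleep(.4); print(r.current_finger_force())
r.move_linear([p[0],p[1],.12],vel=.12)
r.set_gripper(.8); r.move_to([.5385,-.3083,.17],down(a))
im=wrist("chk"); W=cloud(im,im["T"]); m=masks(im); near=np.hypot(W[...,0]-.5385,W[...,1]+.3083)<.07
P=W[m["yellow"]&near&(abs(W[...,2]-.036)<.005)]; rc=cv2.minAreaRect((P[:,:2]*1000).astype(np.float32)); print(rc)
g=m["green"]&near; G=W[g]; G=G[G[:,2]>G[:,2].max()-.004]; t=np.deg2rad(rc[2]-90); c,s=np.cos(t),np.sin(t)
print("cap",G.mean(0),"in rack",(G[:,:2].mean(0)*1000-rc[0])@np.array([[c,-s],[s,c]]))
Wt=cloud(im,im["mount"])
f=(abs(Wt[...,0])<.013)&(abs(Wt[...,1])<.06)&(abs(Wt[...,1])>.03)&(Wt[...,2]<.05); print("tip",np.percentile(Wt[f][:,2],[50,99,100]),r.current_opening(),r.current_t())
```

```text
0.0
((538.6131591796875, -308.22467041015625), (97.95716857910156, 65.37825775146484), 76.83402252197266)
cap [ 0.50629587 -0.34060975  0.04990625] in rack [-24.09136686 -38.89480722]
tip [-0.03816464  0.01146379  0.01656226] 0.8055861128887636 14.3417
```

Run:
```python
from h import *
from cell import r
t=np.deg2rad(76.83-90); c,s=np.cos(t),np.sin(t)
p=np.array([.5386,-.3082])+np.array([[c,-s],[s,c]])@[-.0007,.005]
r.set_gripper(1.0); r.move_to([*p,.09],down(t)); r.move_linear([*p,.030],vel=.08); print(np.round(r.current_contact_force(),2))
r.set_gripper(0,80); print("grip",r.current_opening(),r.current_finger_force(),np.round(r.current_contact_force(),2),np.round(r.current_tool_pos(),4))
r.move_linear([*p,.10],vel=.08); r.sleep(.1); print("lift",np.round(r.current_contact_force(),2),np.round(r.current_torque(),2),r.current_opening())
r.move_linear([*p,.20],vel=.15)
a=np.deg2rad(-8.294); c,s=np.cos(a),np.sin(a); Rm=np.array([[c,-s],[s,c]])
q=np.array([.56264,.29284])+Rm@[-.033-.012,-.044-.012]
r.move_linear([*q,.20],down(a),vel=.25); r.sleep(.2)
print(q,np.round(r.current_tool_pos(),4),np.round(r.current_contact_force(),2),r.current_opening(),r.current_t())
im=wrist("over"); cv2.imwrite("pics/overc.png",im["pixels"][:,:,::-1])
```

```text
[0.82 0.4  0.65]
grip 0.7537300431933678 89.6326231956482 [-0.53 -0.04  5.57] [ 0.5395 -0.3035  0.031 ]
lift [-0.38 -1.08 -2.69] [ 0.   -0.    0.02] 0.7562976987578537
[0.51003252 0.24391708] [0.5102 0.2435 0.2   ] [ 0.42 -0.2  -2.68] 0.757897163816488 20.7833
```

View pics/overc.png

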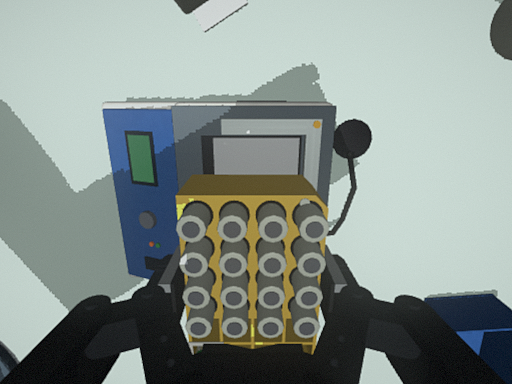

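The rack is held level over the deck, with the fences' corner dot visible at (317,124). Lowering next.

Run:
```python
from h import *
from cell import r
q=np.array(r.current_tool_pos())[:2]; q=[.51003,.24392]
r.move_linear([*q,.118],vel=.1); r.sleep(.1)
z=.118; f0=np.mean([r.current_contact_force() for _ in range(1)],0)[2]
while z>.104:
    z-=.001; r.move_linear([*q,z],vel=.03); r.sleep(.06); f=r.current_contact_force()
    print(round(z,4),np.round(f,2))
    if f[2]-f0>5: break
r.sleep(.2); print(np.round(r.current_contact_force(),2),np.round(r.current_torque(),2),np.round(r.current_tool_pos(),4),r.current_t())
```

```text
0.117 [-0.08 -0.01 -2.68]
0.116 [ 0.18  0.19 -3.03]
0.115 [ 0.9   0.24 -2.53]
0.114 [ 0.02  1.   -3.48]
0.113 [-0.58 -0.04 -2.43]
0.112 [ 0.05  0.21 -3.01]
0.111 [ 0.83 -0.06 -2.09]
0.11 [-3.66 -1.33  9.34]
[-4.13 -2.02  8.86] [-0.22  0.61  0.01] [0.5103 0.244  0.111 ] 24.5667
```

Run:
```python
from h import *
from cell import r
a=np.deg2rad(-8.294); c,s=np.cos(a),np.sin(a); Rm=np.array([[c,-s],[s,c]])
q0=np.array([.51003,.24392]); off=np.zeros(2)
def go(z=.1103):
    r.move_linear([*(q0+Rm@off),z],vel=.03); r.sleep(.05); f=np.array(r.current_contact_force()); return np.r_[Rm.T@f[:2],f[2]]
print(go().round(1))
for ax in (0,1):
    off[ax]+=.008; print(ax,go().round(1))
    while off[ax]<.020:
        off[ax]+=.001; f=go(); print(ax,off.round(4),f.round(1))
        if f[ax]<-9: break
r.sleep(.3); f=np.array(r.current_contact_force()); print((Rm.T@f[:2]).round(2),f.round(2),np.round(r.current_torque(),2))
p=np.array(r.current_tool_pos()); print("tcp off",Rm.T@(p[:2]-q0),p[2],r.current_opening(),r.current_t())
```

```text
[-2.4 -2.3  7.8]
0 [ 1.8 -0.2  5.5]
0 [0.009 0.   ] [-0.8  0.4  7.7]
0 [0.01 0.  ] [-2.6 -0.6  7.2]
0 [0.011 0.   ] [-8.9  0.1 11.9]
0 [0.012 0.   ] [-14.6  -0.2  15.8]
1 [-15.3  -6.3  19. ]
1 [0.012 0.009] [-14.5  -9.   18.8]
1 [0.012 0.01 ] [-13.9 -10.5  18.7]
[-14.37  -9.61] [-15.6   -7.44  18.97] [-1.16  2.11 -0.31]
tcp off [0.01038902 0.00900736] 0.11106534490661242 0.7552652892068753 27.9
```

Run:
```python
from h import *
from cell import r
a=np.deg2rad(-8.294); c,s=np.cos(a),np.sin(a); Rm=np.array([[c,-s],[s,c]])
q0=np.array([.51003,.24392]); off=np.array([.0115,.010])
def go(z=.1108):
    r.move_linear([*(q0+Rm@off),z],vel=.03); r.sleep(.1); f=np.array(r.current_contact_force()); p=np.array(r.current_tool_pos()); print(off.round(4),np.r_[Rm.T@f[:2],f[2]].round(1),(Rm.T@(p[:2]-q0)*1e3).round(2)); return Rm.T@f[:2]
f=go()
while f[1]>-16 and off[1]<.020: off[1]+=.001; f=go()
r.sleep(.3); print(np.round(r.current_torque(),2),r.current_opening(),r.current_t())
im=wrist("seat"); cv2.imwrite("pics/seatc.png",cv2.resize(im["pixels"][80:384,90:430,::-1],None,fx=1.9,fy=1.9))
```

```text
[0.0115 0.01  ] [-9.5 -5.6 10.6] [10.33  9.34]
[0.0115 0.011 ] [-10.4  -6.5  11.3] [10.36 10.32]
[0.0115 0.012 ] [-9.  -6.3 10.8] [10.35 11.28]
[0.0115 0.013 ] [-10.1  -8.6  12.4] [10.36 12.08]
[0.0115 0.014 ] [ -8.8 -15.9  14.1] [10.36 12.16]
[0.0115 0.015 ] [ -8.7 -21.7  18.1] [10.37 12.19]
[-3.13  1.54 -0.16] 0.7514719576044074 30.3
```

View pics/seatc.png

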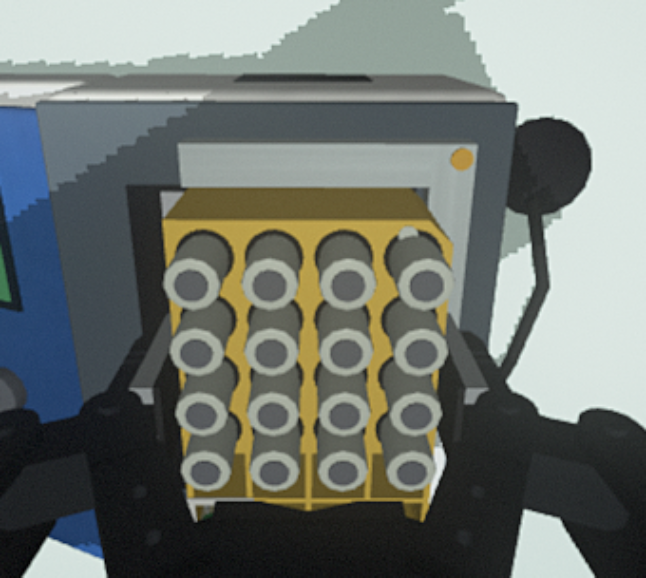

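The seated view shows the rack's +y face against the side fence and its right side by the far fence, with the chamfer gap at (420,195). I check it numerically.

Run:
```python
from h import *
from scipy.optimize import differential_evolution as DE
im=pickle.load(open("pics/seat.pkl","rb")); W=cloud(im,im["T"]); m=masks(im); z=W[...,2]
near=(abs(W[...,0]-.52)<.09)&(abs(W[...,1]-.25)<.1)
P=W[m["yellow"]&near&(abs(z-.115)<.0035)]; (c,s,a)=rc=cv2.minAreaRect((P[:,:2]*1000).astype(np.float32)); print("rack top",rc,np.percentile(P[:,2],[5,50,95]))
a=np.deg2rad(-8.294); Rm=np.array([[np.cos(a),-np.sin(a)],[np.sin(a),np.cos(a)]]); C=np.array([562.64,292.84])
q=(P[:,:2]*1000-C)@Rm; print("rack top extents in fence frame",np.percentile(q,[.3,99.7],axis=0).round(1))
for lo,hi in((-75,-50),(-50,-20),(-20,-8)): 
    k=q[(q[:,1]>lo)&(q[:,1]<hi)]; print("  +x edge",lo,hi,k[:,0].max().round(1) if len(k) else None)
for lo,hi in((-66,-50),(-50,-30),(-30,-8)): 
    k=q[(q[:,0]>lo)&(q[:,0]<hi)]; print("  +y edge",lo,hi,k[:,1].max().round(1) if len(k) else None)
A=np.c_[P[:,:2],np.ones(len(P))]; k=np.linalg.lstsq(A,P[:,2],rcond=None)[0]; print("tilt",k[:2])
F=W[(abs(z-.0875)<.0025)&~m["yellow"]][:,:2]*1000; f=(F-C)@Rm; f=f[(abs(f[:,0])<80)&(abs(f[:,1])<20)]
print("fence inner y",np.percentile(f[(f[:,0]<-10)&(f[:,0]>-60)][:,1],[1,99]),"far x",np.percentile(f[(f[:,1]<-2)][:,0],[1,50,99]))
g=m["green"]; G=W[g&near]; print("green",len(G),G[:,2].max() if len(G) else 0)
```

```text
rack top ((523.2122192382812, 253.00392150878906), (91.08367156982422, 65.92816925048828), 81.69742584228516) [0.11296085 0.11504042 0.11597533]
rack top extents in fence frame [[-66.  -87.4]
 [ -0.7   0.1]]
  +x edge -75 -50 -0.3
  +x edge -50 -20 -0.4
  +x edge -20 -8 -0.4
  +y edge -66 -50 0.4
  +y edge -50 -30 0.2
  +y edge -30 -8 0.2
tilt [-0.00123176  0.00307728]
fence inner y [-0.39055264 11.80043899] far x [-0.83305023  7.3393734  11.77697399]
green 5 0.12033350112361589
```

Run:
```python
from h import *
from cell import r
a=np.deg2rad(-8.294); Rm=np.array([[np.cos(a),-np.sin(a)],[np.sin(a),np.cos(a)]])
p=np.array([.51003,.24392])+Rm@[.0123,.015]
r.move_linear([*p,.1108],vel=.03); r.sleep(.5); f=np.array(r.current_contact_force()); print(Rm.T@f[:2],f[2],r.current_t())
print(r.hand_in())
```

```text
[-14.24387067 -21.58824719] 20.584654218812865 31.1
the job is handed in; nothing more can be done
None
```

I handed the job in at 31.1 s: the vial stands in the framed place, and the yellow rack is flat and square in the fence corner, still held and pressed with about 14 N (far fence) and 22 N (side fence) as read at the wrist; I did not re-photograph the bystanders or red rack, and no verdict was returned.

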